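# Prop the fruit box lid ajar on its stay

### The arm

A 6-joint arm with a two-finger parallel gripper is mounted at the origin on a cart in front of the work surface, level with it; the furniture and walls round the work are solid. World frame = base frame: x ahead of the robot, y to its left, z up, the work surface at z = 0. Lengths are in m, angles in degrees, forces in N, time in s.
With the tool pointing down it reaches from about 0.4 to 0.825 m from the base axis. Payload 7 kg.
Tool frame: the origin (TCP) lies at the very end of the fingers, on their centre line; the grasp point (between the pads) lies 19 mm behind it (r.hold_point_z is the distance from the TCP to the grasp point, in m); z points along the fingers, y is the line along which they close (so a half turn about z gives the same grasp; the last joint's range is limited). The gripper opens to 88 mm and grips with 3 to 60 N. Pads are 19 mm wide; open, the fingers measure 130 mm over their backs; the gripper's body (78 mm by 193 mm) begins 47 mm behind the grasp point.
Start: joints at [-50.988, 20.546, 0.682, 0, -70.136, -16.507], TCP at [0.258, -0.624, 0.227] pointing down, gripper open.
Joint ranges: [-176.03, 176.03], [-82.01, 121.73], [-58.28, 71.71], [-173.87, 95.51], [-174.79, -0.11], [-173.66, 173.66]. Speed limits (degrees/s): [136.94, 136.94, 172.46, 180, 180, 180].

### API

Orientations are given as [roll, pitch, yaw] about the fixed x, y, z axes, in that order (R = Rz(yaw) Ry(pitch) Rx(roll)).
In Python, from plant import telemetry, vision, workorder, r gives the robot as it stands.
- The arm moves only by the tool move_arm, never from a script. Its argument "plan" is a list of rows, each a list of 7 numbers: the opening, from -1 (shut) to 1 (fully open), so that 0 is half open, then the shift along the world's x, y, z in m, then the turn, a rotation vector about the world's x, y, z in degrees. In form: [[fingers, dx, dy, dz, ax, ay, az], ...]. A call has 1 to 20 rows; each row shifts and turns the commanded pose from where the row before left it; what a row does not reach is not made up. A row lasts 1/8 s, in which the tool goes at most 62.5 mm and 10.7 degrees, less where a joint would pass 70% of its speed; a pose out of reach is approached as far as the arm can. A call is refused whole if a number of a shift passes 0.0625 or a number of a turn 10.7, either way. A call with a gripper value outside its range is refused whole. The fingers move at their own pace and stop on an object; "force" is the grip in N (left out, the last holds). Time passes only in rows, so rows that do not move let the fingers close. It gives the time, the measured TCP pose, the force, the opening and the grip force at its end, in the units of the state.
- telemetry.get_state(): the state, without advancing time (a new reading comes with each control period).
- vision.capture(name): name is "side" or "top"; returns a dict with "img" (400x640x3 uint8, red, green, blue), "depth" (400x640 float32, m along the optical axis (not along the pixel's ray), 0 where there is no reading), "intrinsics" (3x3 intrinsics, pixels), "D" ([k1, k2, p1, p2, k3] as OpenCV has them; the pictures are not rectified), "R" (3x3) and "t" (3): a world point X has camera coordinates R X + t. Camera axes: x right, y down, z forward; pixel columns grow to the right and rows downward; lengths in m; the calibration is good to about 2 mm. A picture is of the moment at which its call begins.
- workorder.close_job(): hands the job in; it is judged then, once.
The state is a dict: "time_s": time; "joints": joint angles; "qd": joint speeds; "joint_torque": joint torques, N m; "tcp_pos": TCP position; "eef_rot": TCP orientation; "contact_force": force on the tool from outside, world axes, zero at the start; "moment": the same for the moment, N m; "gripper_width": finger opening in m; "gripper_force": force on a finger pad.
Only numpy, scipy, OpenCV 4.12 (cv2) and the standard library are available. Lean on these libraries where they do the work, as an engineer would, in place of code of your own. Each camera call takes 0.05 s, during which the arm holds its last target. There are 200 camera calls.

### The job

Prop the lid of the wooden fruit box ajar so that the fruit can air: swing the lid back past upright so that it stands open by itself, flip the steel stay up over its pivot until it meets its stop, then bring the lid back down and rest it on the rubber tip of the stay. Set the lid down gently, never letting it drop or slam, and leave the mug and the red can standing where they are.

Things in the scene. Friction and masses are not known exactly. Their poses are not given: they have to be found in the camera images.
- fruit_box: Pale wooden box fixed to the worktop, open on top under its lid; 160 (x) by 190 (y) mm, rim 95 mm high, walls 8 mm, inner floor 12 mm high. Origin: middle of its underside. Axes: x away from the robot, y to the left, toward the hinge end, z up; it is turned by its yaw. A mandarin and a lemon lie in it, in the far half behind a low rail.
- lid_hinge (a point): Fixed point on the lid's hinge line, which runs along the box's x at the left end of the box, 95 mm high, in the plane of the lid's underside: 95 mm to +y of the box's middle and 30 mm to -x of it, level with the middle of the handle. Same axes as the box.
- handle (a point): Middle of the lid's handle: dark round steel bar, 10 mm thick, 100 mm long along the box's x, carried 55 mm beyond the lid's free (right) edge, a clear gap of 50 mm between bar and edge. It runs on a circle of radius 250 mm about the hinge line; with the lid shut it is 250 mm to -y of lid_hinge and 5 mm above it. The frame turns with the lid.
- lid (a joint): Lid angle, rad: 0 shut, 1.57 upright, 1.85 its stop. Brown wooden panel 170 x 195 x 9 mm, about 0.25 kg, hinged at the left; opens upward and to the left. The hinge is free: it falls shut below about 1.55, and above about 1.6 it falls back to its stop and stays. On the raised stay it rests at about 0.52.
- stay_pivot (a point): Pivot of the stay, fixed on the box wall that faces the robot: 82 mm high, 76 mm to -x and 40 mm to -y of the box's middle. Cheeks 20 mm wide over all hold it. From the pivot to the hinge end that wall is cut down to 72 mm; the stay lies in this notch. Same axes as the box.
- stay_grip (a point): Point on the stay's middle line, 75 mm from the pivot, good to pinch. The stay is a steel bar 12 mm thick (box's x), 16 mm deep, 105 mm from pivot to the end of its black rubber tip, 70 g. Lying, it points to +y on top of the 8 mm wall, 2 mm proud on either side, space beside it free once the lid is open, so fingers can straddle it. Frame turns with the stay.
- stay (a joint): Stay angle, rad: 0 lying in its notch, pointing to the box's +y; 1.57 upright; 1.80 at its stop, leaning a little away from the hinge, where it stays. Nearly free: past about 1.65 it falls on to its stop, below upright it falls back. Turns about the box's x.
- mug: Green and white mug, 78 x 116 x 101 mm, standing loose on the right; origin at the middle of its underside, z up.
- can: Red can with a white lid, 64 x 61 x 119 mm, standing loose on the left; origin at the middle of its underside, z up.

How it is judged:
By the outcome, as a careful person would: the job done as asked, in the order asked, and still so for the second after the job is handed in, with the robot touching nothing.
It also fails if it takes over 72 s, if anything falls off the work surface, if the arm or the gripper's body presses on something with over 40 N, if the wrist force passes 120 N, or if a joint passes its speed limit or range.

## Working session

There is one attempt and no reset: what is moved stays moved. The work goes in short steps, Python scripts to look and compute and a tool call to move; the robot and the scene stay as the last step left them, time stands still between calls to the robot, and variables do not carry over. Pictures are saved under pics/ and viewed, at most 10 in all, crops included, and the job is handed in when it is done.

Besides the shell and the picture viewer there is one more tool, called by a JSON object that holds its "fn" and its "kwargs", one argument or row to a line. move_arm: Moves the arm, as the interface text tells. Its arguments: {"type":"object","properties":{"plan":{"type":"array"},"force":{"type":"number"}},"required":["plan"]}

```bash
ls; mkdir -p pics
cat > h.py <<'E'
import numpy as np, cv2
from plant import telemetry, vision, workorder, r
def snap(n,f):
    c=vision.capture(n); cv2.imwrite('pics/'+f+'.png',c['img'][:,:,::-1]); np.savez('pics/'+f+'.npz',**c); return c
def load(f): return dict(np.load('pics/'+f+'.npz'))
def world(c,u,v,k=1):
    p=cv2.undistortPoints(np.array([[[u,v]]],float),c['intrinsics'],c['D'])[0,0]
    d=c['depth'][int(v)-k:int(v)+k+1,int(u)-k:int(u)+k+1]; d=np.median(d[d>0])
    return c['R'].T@(np.array([p[0]*d,p[1]*d,d])-c['t'])
def cloud(c):
    v,u=np.mgrid[:400,:640]; p=cv2.undistortPoints(np.dstack([u,v]).reshape(-1,1,2).astype(float),c['intrinsics'],c['D'])[:,0]
    d=c['depth'].reshape(-1,1); X=(np.hstack([p*d,d])-c['t'])@c['R']; X[d[:,0]<=0]=np.nan
    return X.reshape(400,640,3)
E
python3 - <<'E'
from h import *
for n in('top','side'):
    c=snap(n,n+'0'); print(n,-c['R'].T@c['t'],c['R'][2])
s=telemetry.get_state(); print(s)
E
```

```text
pics
top [0.25951678 0.07710629 1.37295241] [ 0.15689236 -0.00930892 -0.98757184]
side [0.03847253 0.8763499  0.63177096] [ 0.39934991 -0.75656732 -0.51780839]
{'time_s': 0.1, 'joints': array([-5.09885452e+01,  2.05867111e+01,  6.40026291e-01, -1.50865773e-02,
       -7.01374219e+01, -1.65074257e+01]), 'qd': array([-0.04193164, -0.11202355,  0.12706335,  0.05562711,  0.03038529,
        0.04298716]), 'joint_torque': array([-9.68346540e-04, -5.84162271e+01,  2.93751669e+01,  7.01544642e+00,
        1.01416820e-02, -7.04394120e-05]), 'tcp_pos': array([ 0.25815625, -0.6232154 ,  0.22573935]), 'eef_rot': array([ 1.79915330e+02, -1.03011947e-02, -1.57501100e+02]), 'contact_force': array([ 0.0131962 , -0.00137577,  0.29329408]), 'moment': array([-0.01222691, -0.03811879, -0.04542383]), 'gripper_force': 0.0, 'gripper_width': 0.0875544367801032}
```

View pics/top0.png

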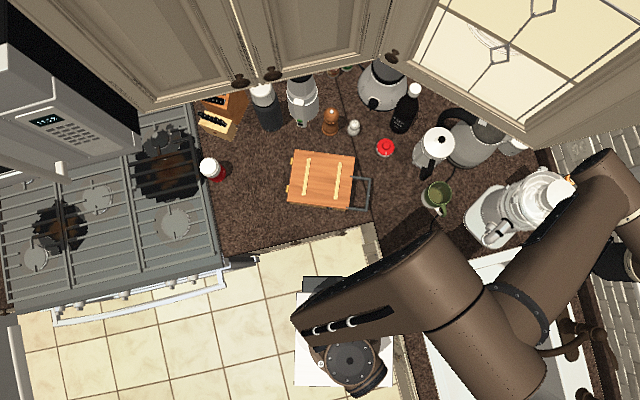

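View pics/side0.png

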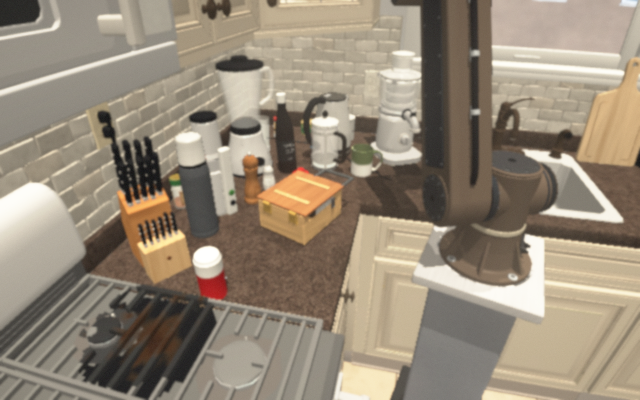

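The top view shows the box with its lid at about (320,180), the handle at (365,193), the can at (211,168) and the mug at (436,197). The side view agrees. Next I measure the lid from its depth points.

Run:
```python
from h import *
c=load('top0'); X=cloud(c)
m=np.zeros((400,640),bool); m[140:220,275:365]=1
hsv=cv2.cvtColor(c['img'],cv2.COLOR_RGB2HSV)
m&=(abs(X[...,2]-.104)<.012)&(hsv[...,1]>70)
n,l,s,_=cv2.connectedComponentsWithStats(m.astype('uint8')); k=1+np.argmax(s[1:,4]); m=l==k
P=X[m]; print(s[k],np.median(P[:,2])); print(cv2.minAreaRect((P[:,:2]*1000).astype('float32')))
print(cv2.boxPoints(cv2.minAreaRect((P[:,:2]*1000).astype('float32'))))
for n,u,v in(('can',208,168),('mug',436,197),('handle',368,193),('redcan',386,147)): print(n,world(c,u,v))
i=c['img'][130:230,190:470]; cv2.imwrite('pics/c0.png',cv2.resize(i,None,fx=2.85,fy=2.85,interpolation=2)[:,:,::-1])
```

```text
[ 286  149   69   60 3299] 0.10452895264705014
((511.286376953125, 89.80479431152344), (203.398681640625, 170.261962890625), 83.60824584960938)
[[415.3628     -1.7850876]
 [584.5664    -20.739662 ]
 [607.20996   181.39468  ]
 [438.00635   200.34924  ]]
can [0.5328197  0.44058179 0.11930278]
mug [ 0.47304297 -0.30454603  0.00924428]
handle [ 0.46629923 -0.06240216  0.10485304]
redcan [ 0.63298405 -0.12890783  0.04624034]
```

View pics/c0.png

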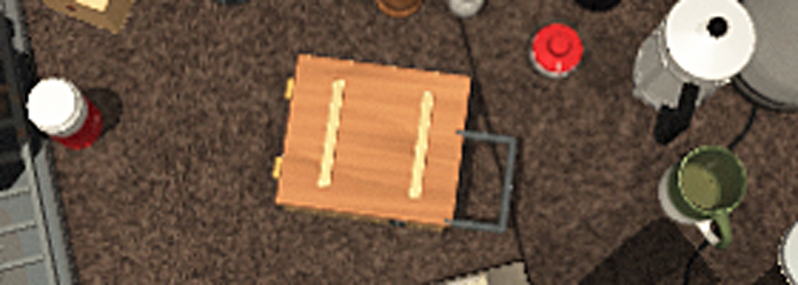

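The crop shows the lid's right edge at crop x≈465, the handle bar at (510,185), the hinges at the left and the can lid at (57,107). The box centre comes out near (0.511, 0.088) with a yaw of about -6.4°. That predicts the handle at (0.464,-0.063), which matches the measured point. Next I check obstacle heights along the approach.

Run:
```python
from h import *
P=np.vstack([cloud(load(f)).reshape(-1,3) for f in('top0','side0')]); P=P[~np.isnan(P[:,0])]
print('max z grid; rows x .1.., cols y .5 -> -.8')
ys=np.arange(.6,-.85,-.1); print('      ',[round(y,1) for y in ys])
for x in np.arange(.1,.95,.1):
    o=[]
    for y in ys:
        q=P[(abs(P[:,0]-x)<.05)&(abs(P[:,1]-y)<.05)]; o.append(round(float(np.percentile(q[:,2],98)),2) if len(q)>3 else None)
    print(round(x,1),o)
```

```text
max z grid; rows x .1.., cols y .5 -> -.8
       [np.float64(0.6), np.float64(0.5), np.float64(0.4), np.float64(0.3), np.float64(0.2), np.float64(0.1), np.float64(0.0), np.float64(-0.1), np.float64(-0.2), np.float64(-0.3), np.float64(-0.4), np.float64(-0.5), np.float64(-0.6), np.float64(-0.7), np.float64(-0.8)]
0.1 [-0.13, -0.13, -0.14, -0.9, 0.25, 0.51, 0.68, 0.82, 0.82, 0.77, None, None, None, 0.21, 0.34]
0.2 [0.04, 0.04, 0.0, -0.9, -0.81, 0.57, 0.81, 0.82, 0.82, 0.78, 0.73, 0.01, 0.57, None, 0.34]
0.3 [0.04, 0.04, 0.04, 0.0, 0.0, 0.0, 0.82, 0.82, 0.75, 0.76, 0.73, 0.67, 0.6, 0.34, 0.26]
0.4 [0.76, 0.04, 0.01, 0.0, 0.1, 0.11, 0.11, 0.01, 0.01, 0.1, 0.69, 0.67, 0.4, 0.53, 0.35]
0.5 [0.81, 0.93, 0.12, 0.01, 0.11, 0.11, 0.11, 0.11, 0.15, 0.9, 0.87, 0.72, 0.33, 0.53, None]
0.6 [0.04, 0.93, 0.9, 0.85, 0.82, 0.11, 0.11, 0.56, 0.87, 0.94, 0.73, 0.73, 0.61, 0.53, None]
0.7 [0.04, 0.32, 0.33, 0.29, 0.78, 0.77, 0.74, 0.76, 0.73, 0.73, 0.73, 0.73, 0.1, 0.43, None]
0.8 [0.28, 0.25, 0.25, 0.5, 0.31, 0.31, 0.38, 0.4, 0.5, 0.54, 0.56, 0.73, 0.42, 0.43, None]
0.9 [0.36, 0.36, 0.36, 0.36, 0.1, 0.06, 0.38, 0.41, 0.5, 0.14, 0.56, 0.56, 0.41, None, None]
```

{"fn": "move_arm", "kwargs": {
  "plan": [
    [-0.2,0,0.05,0,0,0,-2],
    [-0.2,0,0.05,0,0,0,-2],
    [-0.2,0.01,0.05,0,0,0,-3],
    [-0.2,0.01,0.05,0,0,0,-3],
    [-0.2,0.01,0.05,0,0,0,-3],
    [-0.2,0.01,0.05,0,0,0,-3],
    [-0.2,0.03,0.05,0,0,0,-3],
    [-0.2,0.03,0.05,0,0,0,-3],
    [-0.2,0.03,0.05,0,0,0,-3],
    [-0.2,0.03,0.05,0,0,0,-2],
    [-0.2,0.03,0.04,0,0,0,-1.9],
    [-0.2,0.017,0.02,-0.02,0,0,0],
    [-0.2,0,0,0,0,0,0]
  ],
  "force": 15
}}

```text
time_s: 1.72
tcp_pos: [0.4652, -0.0623, 0.2048]
eef_rot: [-180.0, -0.2, 173.7]
contact_force: [-0.4, -0.2, 0.1]
gripper_width: 0.0346
gripper_force: 0.0
```

{"fn": "move_arm", "kwargs": {
  "plan": [
    [-0.2,0,0,-0.03,0,0,0],
    [-0.2,0,0,-0.03,0,0,0],
    [-0.2,0,0,-0.025,0,0,0],
    [-0.2,0,0,-0.02,0,0,0],
    [-0.2,0,0,-0.014,0,0,0],
    [-0.2,0,0,-0.005,0,0,0],
    [-0.2,0,0,0,0,0,0],
    [-1,0,0,0,0,0,0],
    [-1,0,0,0,0,0,0],
    [-1,0,0,0,0,0,0],
    [-1,0,0,0,0,0,0]
  ],
  "force": 15
}}

```text
time_s: 3.1
tcp_pos: [0.4657, -0.0631, 0.0828]
eef_rot: [179.9, 0.0, 173.6]
contact_force: [-0.7, 4.4, 1.4]
gripper_width: 0.0097
gripper_force: 15.0
```

Run:
```python
import numpy as np
ey=np.array([.111,.994])
def p(a): return np.array([-250*np.cos(a)+5*np.sin(a),250*np.sin(a)+5*np.cos(a)])
A=[0,.04,.1,.2,.3,.4,.5,.6,.7,.8,.9,1.0,1.1,1.2,1.3,1.4,1.5,1.6,1.68,1.75,1.8]
for a,b in zip(A,A[1:]):
    d=p(b)-p(a); print(b,np.round([*(d[0]*ey),d[1]],1))
```

```text
0.04 [ 0.   0.4 10. ]
0.1 [ 0.1  1.3 14.9]
0.2 [ 0.5  4.2 24.6]
0.3 [ 0.7  6.6 24.1]
0.4 [ 1.   9.  23.3]
0.5 [ 1.3 11.3 22.3]
0.6 [ 1.5 13.4 21. ]
0.7 [ 1.7 15.4 19.6]
0.8 [ 1.9 17.3 17.9]
0.9 [ 2.1 19.  16.1]
1.0 [ 2.3 20.5 14.1]
1.1 [ 2.4 21.8 12. ]
1.2 [ 2.6 22.9  9.8]
1.3 [ 2.6 23.7  7.4]
1.4 [ 2.7 24.3  5. ]
1.5 [ 2.8 24.7  2.5]
1.6 [ 2.8 24.8  0. ]
1.68 [ 2.2 19.8 -1.8]
1.75 [ 1.9 17.2 -2.9]
1.8 [ 1.4 12.1 -2.8]
```

Lift the first part of the arc and check the forces.

{"fn": "move_arm", "kwargs": {
  "plan": [
    [-1,0,0.0005,0.01,0,0,0],
    [-1,0,0.0013,0.015,0,0,0],
    [-1,0.0005,0.0042,0.0245,0,0,0],
    [-1,0.0007,0.0066,0.024,0,0,0],
    [-1,0.001,0.009,0.0233,0,0,0],
    [-1,0.0013,0.0113,0.0223,0,0,0],
    [-1,0.0015,0.0134,0.021,0,0,0],
    [-1,0.0017,0.0154,0.0196,0,0,0],
    [-1,0,0,0,0,0,0]
  ]
}}

```text
time_s: 4.22
tcp_pos: [0.4725, -0.0005, 0.2436]
eef_rot: [179.9, 0.1, 173.7]
contact_force: [3.3, 2.8, -4.6]
gripper_width: 0.0093
gripper_force: 15.0
```

{"fn": "move_arm", "kwargs": {
  "plan": [
    [-1,0.0019,0.0173,0.0179,0,0,0],
    [-1,0.0021,0.019,0.0161,0,0,0],
    [-1,0.0023,0.0205,0.0141,0,0,0],
    [-1,0.0024,0.0218,0.012,0,0,0],
    [-1,0.0026,0.0229,0.0098,0,0,0],
    [-1,0.0026,0.0237,0.0074,0,0,0],
    [-1,0.0027,0.0243,0.005,0,0,0],
    [-1,0.0028,0.0247,0.0025,0,0,0],
    [-1,0.0028,0.0248,0,0,0,0],
    [-1,0.0022,0.0198,-0.0018,0,0,0],
    [-1,0.0019,0.0172,-0.0029,0,0,0],
    [-1,0.0014,0.0121,-0.0028,0,0,0],
    [-1,0,0,0,0,0,0]
  ]
}}

```text
time_s: 5.85
tcp_pos: [0.5003, 0.2477, 0.3191]
eef_rot: [180.0, 0.0, 173.6]
contact_force: [5.8, -0.1, 3.0]
gripper_width: 0.0095
gripper_force: 15.0
```

{"fn": "move_arm", "kwargs": {
  "plan": [
    [-1,0.0005,0.005,-0.0015,0,0,0],
    [-1,0.0004,0.004,-0.001,0,0,0],
    [-1,0,0,0,0,0,0],
    [-0.4,0,0,0,0,0,0],
    [-0.4,0,0,0,0,0,0],
    [-0.4,0,0,0,0,0,0],
    [-0.4,0,0,0.02,0,0,0],
    [-0.4,0,0,0.03,0,0,0],
    [-0.4,0,0,0.03,0,0,0],
    [-0.4,0,0,0,0,0,0]
  ]
}}

```text
time_s: 7.1
tcp_pos: [0.5011, 0.2556, 0.3994]
eef_rot: [179.8, 0.1, 173.6]
contact_force: [-0.3, 0.1, -0.5]
gripper_width: 0.0263
gripper_force: 0.0
```

Run:
```python
from h import *
c=snap('side','s1'); t=snap('top','t1')
a=cv2.resize(c['img'][90:270,200:420],None,fx=2.2,fy=2.2); b=cv2.resize(t['img'][120:240,250:400],None,fx=2.67,fy=2.67)
o=np.zeros((400,890,3),'uint8'); o[:a.shape[0],:a.shape[1]]=a; o[:b.shape[0],485:485+b.shape[1]]=b
cv2.imwrite('pics/j1.png',cv2.resize(o,(800,360))[:,:,::-1]); print(a.shape,b.shape,telemetry.get_state()['joints'])
```

```text
(396, 484, 3) (320, 400, 3) [ 4.69751487e+01  6.20362492e+00  3.47508796e+00 -3.91967259e-02
 -8.72885966e+01 -1.43365890e+02]
```

View pics/j1.png

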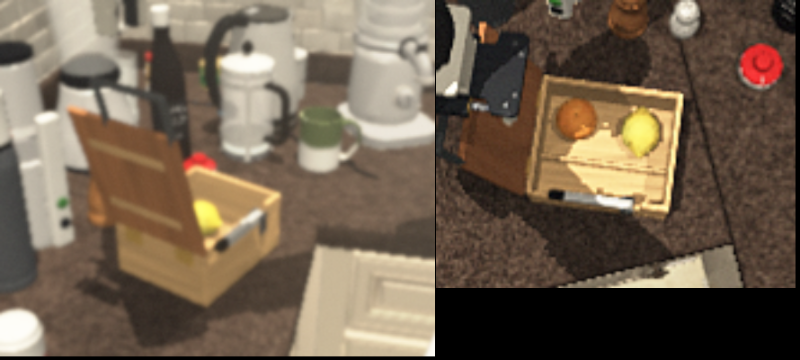

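The lid stands open by itself. The stay lies in its notch, from the tip at about view (557,196) to the pivot at (632,203). I check the stay line using depth.

Run:
```python
from h import *
c=load('t1'); X=cloud(c); C=np.array([.511,.088]); th=np.radians(-6.4); ex=np.array([np.cos(th),np.sin(th)]); ey=np.array([-ex[1],ex[0]])
L=np.dstack([(X[...,:2]-C)@ex,(X[...,:2]-C)@ey,X[...,2]])
hsv=cv2.cvtColor(c['img'],cv2.COLOR_RGB2HSV)
m=(hsv[...,1]<60)&(abs(L[...,0]+.076)<.02)&(L[...,1]>-.07)&(L[...,1]<.1)&(L[...,2]>.07)
for y in np.arange(-.05,.09,.02):
    q=L[m&(abs(L[...,1]-y)<.01)]
    if len(q): print(round(y,2),len(q),np.round(np.median(q,0),4),np.round(q.min(0),4),np.round(q.max(0),4))
# box walls outer
w=(abs(L[...,2]-.095)<.006)&(abs(L[...,0])<.1)&(abs(L[...,1])<.12); q=L[w]; print(np.percentile(q,[2,98],axis=0))
print(C-.076*ex-.04*ey+.075*ey)
```

```text
-0.05 14 [-0.0791 -0.0435  0.0889] [-0.0877 -0.0469  0.0739] [-0.0689 -0.0406  0.0944]
-0.03 30 [-0.0773 -0.0323  0.0896] [-0.0875 -0.0395  0.0797] [-0.0693 -0.0214  0.0949]
-0.01 24 [-0.0775 -0.0111  0.089 ] [-0.0821 -0.0196  0.0818] [-0.071  -0.0004  0.0938]
0.01 25 [-0.0771  0.0099  0.0897] [-0.0821  0.0002  0.0755] [-0.0711  0.0197  0.0968]
0.03 24 [-0.0772  0.0303  0.09  ] [-0.082   0.022   0.0772] [-0.0722  0.0386  0.0953]
0.05 10 [-0.0776  0.0448  0.0891] [-0.0819  0.0411  0.0862] [-0.0741  0.0572  0.093 ]
0.07 36 [-0.064   0.0747  0.5052] [-0.0761  0.0642  0.0842] [-0.0565  0.0799  0.5094]
0.09 49 [-0.0617  0.0865  0.5066] [-0.0673  0.0803  0.4733] [-0.0561  0.0981  0.5091]
[[-0.08113307 -0.09401155  0.08948403]
 [ 0.07920758  0.09670283  0.09982399]]
[0.43937505 0.13125352]
```

{"fn": "move_arm", "kwargs": {
  "plan": [
    [-0.2,-0.006,-0.012,0,0,0,9],
    [-0.2,-0.006,-0.012,0,0,0,9],
    [-0.2,-0.006,-0.013,0,0,0,9],
    [-0.2,-0.006,-0.013,0,0,0,9],
    [-0.2,-0.006,-0.013,0,0,0,9],
    [-0.2,-0.006,-0.013,0,0,0,9],
    [-0.2,-0.006,-0.012,0,0,0,9],
    [-0.2,-0.006,-0.012,0,0,0,9],
    [-0.2,-0.007,-0.012,0,0,0,9],
    [-0.2,-0.0075,-0.0125,0,0,0,9],
    [-0.2,0,0,-0.05,0,0,0],
    [-0.2,0,0,-0.06,0,0,0],
    [-0.2,0,0,-0.06,0,0,0],
    [-0.2,0,0,-0.05,0,0,0],
    [-0.2,0,0,0,0,0,0]
  ]
}}

```text
time_s: 9.07
tcp_pos: [0.4353, 0.1287, 0.1735]
eef_rot: [179.6, -0.3, -96.4]
contact_force: [-0.7, -0.0, 1.0]
gripper_width: 0.0349
gripper_force: 0.0
```

{"fn": "move_arm", "kwargs": {
  "plan": [
    [-0.2,0.002,0.002,-0.03,0,0,0],
    [-0.2,0,0,-0.03,0,0,0],
    [-0.2,0,0,-0.02,0,0,0],
    [-0.2,0,0,-0.015,0,0,0],
    [-0.2,0,0,-0.01,0,0,0],
    [-0.2,0,0,-0.003,0,0,0],
    [-0.2,0,0,0,0,0,0]
  ]
}}

```text
time_s: 9.95
tcp_pos: [0.4406, 0.133, 0.0697]
eef_rot: [-180.0, 0.0, -96.4]
contact_force: [0.2, 0.3, -0.2]
gripper_width: 0.0351
gripper_force: 0.0
```

{"fn": "move_arm", "kwargs": {
  "plan": [
    [-0.2,-0.002,-0.001,-0.004,0,0,0],
    [-0.2,0,0,0,0,0,0],
    [-1,0,0,0,0,0,0],
    [-1,0,0,0,0,0,0],
    [-1,0,0,0,0,0,0],
    [-1,0,0,0,0,0,0]
  ],
  "force": 12
}}

```text
time_s: 10.7
tcp_pos: [0.4384, 0.1318, 0.0652]
eef_rot: [-180.0, 0.0, -96.4]
contact_force: [1.2, -0.4, 0.9]
gripper_width: 0.0116
gripper_force: 12.0
```

Run:
```python
import numpy as np
ey=np.array([.111,.994])
p=lambda a: 75*np.array([np.cos(a),np.sin(a)])
A=[0,.1,.25,.4,.55,.7,.85,1.0,1.15,1.3,1.45,1.6,1.7,1.78]
for a,b in zip(A,A[1:]):
    d=p(b)-p(a); print(b,np.round([*(d[0]*ey),d[1]],1))
```

```text
0.1 [-0.  -0.4  7.5]
0.25 [-0.2 -1.9 11.1]
0.4 [-0.4 -3.6 10.7]
0.55 [-0.6 -5.1 10. ]
0.7 [-0.7 -6.5  9.1]
0.85 [-0.9 -7.8  8. ]
1.0 [-1.  -8.9  6.8]
1.15 [-1.1 -9.8  5.3]
1.3 [ -1.2 -10.5   3.8]
1.45 [ -1.2 -11.    2.2]
1.6 [ -1.2 -11.2   0.5]
1.7 [-0.8 -7.4 -0.6]
1.78 [-0.7 -5.9 -1. ]
```

{"fn": "move_arm", "kwargs": {
  "plan": [
    [-1,0,-0.0004,0.0075,0,0,0],
    [-1,-0.0002,-0.0019,0.0111,0,0,0],
    [-1,-0.0004,-0.0036,0.0107,0,0,0],
    [-1,-0.0006,-0.0051,0.01,0,0,0],
    [-1,-0.0007,-0.0065,0.0091,0,0,0],
    [-1,-0.0009,-0.0078,0.008,0,0,0],
    [-1,0,0,0,0,0,0]
  ]
}}

```text
time_s: 11.58
tcp_pos: [0.4355, 0.1062, 0.1222]
eef_rot: [-179.9, 0.1, -96.4]
contact_force: [1.1, 0.3, 2.3]
gripper_width: 0.0117
gripper_force: 12.0
```

{"fn": "move_arm", "kwargs": {
  "plan": [
    [-1,-0.001,-0.0089,0.0068,0,0,0],
    [-1,-0.0011,-0.0098,0.0053,0,0,0],
    [-1,-0.0012,-0.0105,0.0038,0,0,0],
    [-1,-0.0012,-0.011,0.0022,0,0,0],
    [-1,-0.0012,-0.0112,0.0005,0,0,0],
    [-1,-0.0008,-0.0074,-0.0006,0,0,0],
    [-1,-0.0007,-0.0059,-0.001,0,0,0],
    [-1,-0.0003,-0.003,-0.0005,0,0,0],
    [-1,0,0,0,0,0,0]
  ]
}}

```text
time_s: 12.7
tcp_pos: [0.428, 0.0377, 0.1393]
eef_rot: [-180.0, -0.0, -96.4]
contact_force: [-3.9, -1.6, 16.0]
gripper_width: 0.0119
gripper_force: 12.0
```

{"fn": "move_arm", "kwargs": {
  "plan": [
    [-1,0,0.001,0,0,0,0],
    [-0.3,0,0,0,0,0,0],
    [-0.2,0,0,0,0,0,0],
    [-0.2,0,0,0,0,0,0],
    [-0.2,0,0,0.03,0,0,0],
    [-0.2,0,0,0.06,0,0,0],
    [-0.2,0,0,0.06,0,0,0],
    [-0.2,0,0,0.06,0,0,0],
    [-0.2,0,0,0.05,0,0,0],
    [-0.2,0,0,0,0,0,0]
  ]
}}

```text
time_s: 13.95
tcp_pos: [0.4291, 0.0399, 0.4017]
eef_rot: [-179.7, 0.2, -96.4]
contact_force: [-0.5, 0.1, -2.1]
gripper_width: 0.0351
gripper_force: 0.0
```

Run:
```python
from h import *
c=snap('side','s2')
a=cv2.resize(c['img'][90:270,200:420],None,fx=3,fy=3)
cv2.imwrite('pics/j2.png',a[:,:,::-1])
```

```text
(no output)
```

View pics/j2.png

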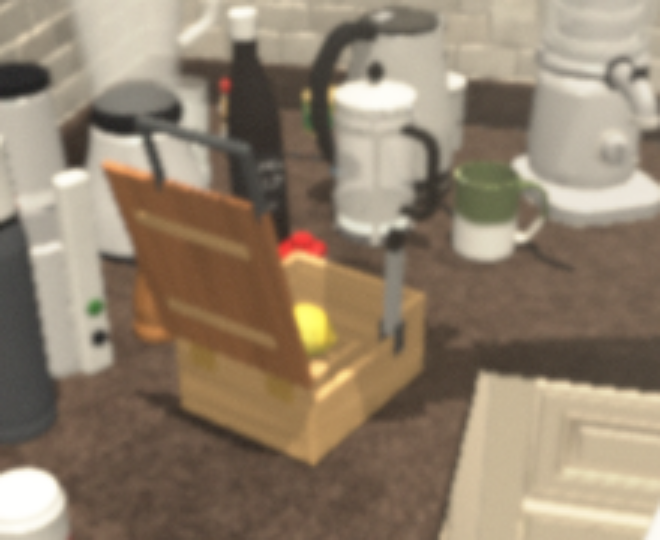

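The stay stands upright at its stop (steel bar at view (393,285), tip at (398,235)), and the lid is still open. Now back to the handle.

{"fn": "move_arm", "kwargs": {
  "plan": [
    [-0.2,0.006,0.018,0,0,0,-7.5],
    [-0.2,0.006,0.018,0,0,0,-7.5],
    [-0.2,0.006,0.018,0,0,0,-7.5],
    [-0.2,0.006,0.018,0,0,0,-7.5],
    [-0.2,0.006,0.018,0,0,0,-7.5],
    [-0.2,0.006,0.018,0,0,0,-7.5],
    [-0.2,0.006,0.018,0,0,0,-7.5],
    [-0.2,0.006,0.018,0,0,0,-7.5],
    [-0.2,0.006,0.018,0,0,0,-7.5],
    [-0.2,0.006,0.018,0,0,0,-7.5],
    [-0.2,0.006,0.018,0,0,0,-7.5],
    [-0.2,0.006,0.018,0,0,0,-7.5],
    [-0.2,0,0,0,0,0,0],
    [-0.2,0,0,0,0,0,0]
  ]
}}

```text
time_s: 15.75
tcp_pos: [0.4995, 0.2553, 0.3969]
eef_rot: [-179.9, -0.1, 173.7]
contact_force: [0.6, -0.3, 0.3]
gripper_width: 0.0348
gripper_force: 0.0
```

{"fn": "move_arm", "kwargs": {
  "plan": [
    [-0.2,0.001,0.003,-0.025,0,0,0],
    [-0.2,0,0,-0.025,0,0,0],
    [-0.2,0,0,-0.02,0,0,0],
    [-0.2,0,0,-0.01,0,0,0],
    [-0.2,0,0,0,0,0,0],
    [-1,0,0,0,0,0,0],
    [-1,0,0,0,0,0,0],
    [-1,0,0,0,0,0,0],
    [-1,0,0,0,0,0,0]
  ],
  "force": 15
}}

```text
time_s: 16.88
tcp_pos: [0.501, 0.2589, 0.3184]
eef_rot: [180.0, 0.0, 173.6]
contact_force: [-0.3, 0.4, 2.1]
gripper_width: 0.0094
gripper_force: 15.0
```

Run:
```python
import numpy as np
ey=np.array([.111,.994])
def p(a): return np.array([-250*np.cos(a)+5*np.sin(a),250*np.sin(a)+5*np.cos(a)])
A=[1.84,1.8,1.72,1.63,1.54,1.45,1.36,1.27,1.18,1.09,1.0,.92,.84,.77,.71,.66,.62,.58,.56,.54,.52,.5]
for a,b in zip(A,A[1:]):
    d=p(b)-p(a); print(b,np.round([*(d[0]*ey),d[1]],1), np.round([*(np.array([.4917,.1857])+p(b)[0]/1000*ey),.095+p(b)[1]/1000-.0185],4))
```

```text
1.8 [-1.1 -9.6  2.7] [0.4985 0.247  0.3188]
1.72 [ -2.2 -19.4   4.2] [0.4964 0.2276 0.323 ]
1.63 [ -2.5 -22.2   2.8] [0.4939 0.2054 0.3258]
1.54 [ -2.5 -22.3   0.8] [0.4914 0.183  0.3265]
1.45 [ -2.5 -22.3  -1.3] [0.4889 0.1607 0.3253]
1.36 [ -2.5 -22.1  -3.3] [0.4864 0.1386 0.322 ]
1.27 [ -2.4 -21.7  -5.3] [0.484  0.1168 0.3168]
1.18 [ -2.4 -21.2  -7.2] [0.4816 0.0956 0.3096]
1.09 [ -2.3 -20.5  -9.1] [0.4794 0.0752 0.3005]
1.0 [ -2.2 -19.6 -10.9] [0.4772 0.0556 0.2896]
0.92 [ -1.8 -16.5 -11.1] [0.4753 0.0391 0.2784]
0.84 [ -1.7 -15.6 -12.4] [0.4736 0.0235 0.266 ]
0.77 [ -1.4 -12.8 -11.9] [0.4722 0.0108 0.2541]
0.71 [ -1.1 -10.3 -10.9] [0.471  0.0005 0.2433]
0.66 [-0.9 -8.1 -9.5] [ 0.4701 -0.0076  0.2337]
0.62 [-0.7 -6.1 -7.9] [ 0.4694 -0.0137  0.2258]
0.58 [-0.6 -5.8 -8.1] [ 0.4688 -0.0194  0.2177]
0.56 [-0.3 -2.8 -4.2] [ 0.4685 -0.0222  0.2135]
0.54 [-0.3 -2.7 -4.2] [ 0.4682 -0.0249  0.2093]
0.52 [-0.3 -2.6 -4.3] [ 0.4679 -0.0275  0.2051]
0.5 [-0.3 -2.5 -4.3] [ 0.4676 -0.03    0.2007]
```

{"fn": "move_arm", "kwargs": {
  "plan": [
    [-1,-0.0012,-0.0105,0.002,0,0,0],
    [-1,-0.0022,-0.0194,0.0035,0,0,0],
    [-1,-0.0025,-0.0222,0.0025,0,0,0],
    [-1,-0.0025,-0.0223,0.0008,0,0,0],
    [-1,-0.0025,-0.0223,-0.0013,0,0,0],
    [-1,-0.0025,-0.0221,-0.0033,0,0,0],
    [-1,-0.0024,-0.0217,-0.0053,0,0,0],
    [-1,-0.0024,-0.0212,-0.0072,0,0,0],
    [-1,-0.0023,-0.0205,-0.0091,0,0,0],
    [-1,-0.0022,-0.0196,-0.0109,0,0,0],
    [-1,-0.0018,-0.0165,-0.0111,0,0,0],
    [-1,-0.0017,-0.0156,-0.0124,0,0,0],
    [-1,-0.0014,-0.0128,-0.0119,0,0,0],
    [-1,-0.0011,-0.0103,-0.0109,0,0,0],
    [-1,0,0,0,0,0,0]
  ]
}}

```text
time_s: 18.75
tcp_pos: [0.4716, 0.001, 0.2422]
eef_rot: [-180.0, -0.1, 173.6]
contact_force: [-3.8, 0.6, -0.4]
gripper_width: 0.0093
gripper_force: 15.0
```

{"fn": "move_arm", "kwargs": {
  "plan": [
    [-1,-0.0009,-0.0081,-0.0095,0,0,0],
    [-1,-0.0007,-0.0061,-0.0079,0,0,0],
    [-1,-0.0006,-0.0058,-0.0081,0,0,0],
    [-1,-0.0003,-0.0028,-0.0042,0,0,0],
    [-1,0,0,0,0,0,0]
  ]
}}

```text
time_s: 19.38
tcp_pos: [0.4716, -0.0185, 0.2156]
eef_rot: [179.7, 0.3, 173.7]
contact_force: [-9.8, 16.3, 15.2]
gripper_width: 0.0095
gripper_force: 15.0
```

Contact came a little early, so I look before pressing further.

Run:
```python
from h import *
c=snap('side','s3')
a=cv2.resize(c['img'][110:270,230:400],None,fx=3.6,fy=3.6,interpolation=2)
cv2.imwrite('pics/j3.png',a[:,:,::-1])
s=telemetry.get_state(); print(s['tcp_pos'],s['contact_force'],s['moment'])
```

```text
[ 0.47157797 -0.01850819  0.21561488] [-8.89942857 15.31816517 14.715977  ] [5.3007871  3.18888466 0.0122734 ]
```

View pics/j3.png

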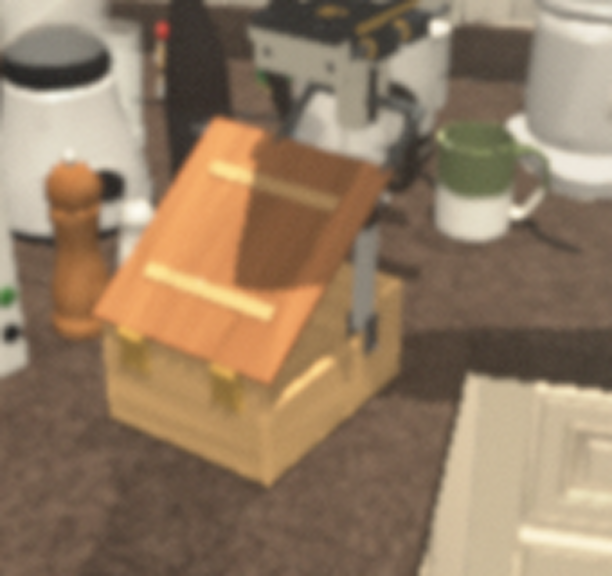

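The lid lies on the upright stay near view (370,215), and nothing else is touching it. I check both the stay and lid angles by projection.

Run:
```python
from h import *
C=np.array([.511,.088]); th=np.radians(-6.4); ex=np.array([np.cos(th),np.sin(th),0]); ey=np.array([-ex[1],ex[0],0]); ez=np.array([0,0,1.])
B=lambda x,y,z: np.array([*C,0])+x*ex+y*ey+z*ez
X=lambda c,P: cv2.projectPoints(np.array(P),cv2.Rodrigues(c['R'])[0],c['t'],c['intrinsics'],c['D'])[0][:,0]
for f,(u0,v0,s) in {'s2':(200,90,3),'s3':(230,110,3.6)}.items():
    c=load(f); print(f)
    for a in(1.57,1.65,1.7,1.75,1.8,1.85): print(a,np.round((X(c,[B(-.076,-.04+l*np.cos(a),.082+l*np.sin(a)) for l in(0,.03,.075,.1)])-[u0,v0])*s).astype(int).tolist())
# lid plane angle from depth in s3
c=load('s3'); P=cloud(c); L=np.dstack([(P[...,:2]-C)@ex[:2],(P[...,:2]-C)@ey[:2],P[...,2]])
hsv=cv2.cvtColor(c['img'],cv2.COLOR_RGB2HSV)
m=(hsv[...,0]<16)&(hsv[...,1]>100)&(abs(L[...,0])<.075)&(L[...,1]<.08)&(L[...,1]>-.06)&(L[...,2]>.1)&(L[...,2]<.25)
k=np.polyfit(L[m][:,1],L[m][:,2],1); print(m.sum(),'lid',np.arctan(-k[0]),k, np.std(L[m][:,2]-np.polyval(k,L[m][:,1])))
c=load('s2'); hs=cv2.cvtColor(c['img'],cv2.COLOR_RGB2HSV)
for f in('s2','s3'):
  c=load(f);hs=cv2.cvtColor(c['img'],cv2.COLOR_RGB2HSV)
  for v in range(170,206,5):
    r_=np.where((hs[v,322:345,1]<45))[0]+322; print(f,v,r_.min() if len(r_) else 0,r_.max() if len(r_) else 0,end='; ')
```

```text
s2
1.57 [[390, 322], [390, 295], [391, 253], [392, 228]]
1.65 [[390, 322], [392, 294], [395, 250], [396, 225]]
1.7 [[390, 322], [392, 293], [397, 249], [399, 224]]
1.75 [[390, 322], [393, 293], [399, 248], [402, 223]]
1.8 [[390, 322], [394, 293], [401, 247], [405, 222]]
1.85 [[390, 322], [395, 292], [403, 247], [408, 221]]
s3
1.57 [[359, 314], [360, 282], [361, 231], [362, 202]]
1.65 [[359, 314], [362, 281], [366, 228], [368, 198]]
1.7 [[359, 314], [363, 280], [368, 227], [371, 197]]
1.75 [[359, 314], [364, 279], [371, 226], [375, 195]]
1.8 [[359, 314], [365, 279], [373, 225], [378, 194]]
1.85 [[359, 314], [366, 279], [376, 224], [381, 193]]
2193 lid 0.5882045837807197 [-0.66695846  0.16708047] 0.001743659036979149
s2 170 322 327; s2 175 329 333; s2 180 329 333; s2 185 329 333; s2 190 329 332; s2 195 329 332; s2 200 328 332; s2 205 0 0; s3 170 0 0; s3 175 331 333; s3 180 329 333; s3 185 329 332; s3 190 329 332; s3 195 329 332; s3 200 328 332; s3 205 0 0;
```

Run:
```python
from h import *
C=np.array([.511,.088]); th=np.radians(-6.4); ex=np.array([np.cos(th),np.sin(th)]); ey=np.array([-ex[1],ex[0]])
for f in('s2','s3'):
    c=load(f); P=cloud(c); L=np.dstack([(P[...,:2]-C)@ex,(P[...,:2]-C)@ey,P[...,2]]); hs=cv2.cvtColor(c['img'],cv2.COLOR_RGB2HSV)
    m=(hs[...,1]<60)&(abs(L[...,0]+.076)<.02)&(L[...,1]<.0)&(L[...,1]>-.09)&(L[...,2]>.1)&(L[...,2]<.185)
    q=L[m]; 
    for z in np.arange(.105,.185,.015):
        w=q[abs(q[:,2]-z)<.0075]; print(f,round(z,3),len(w),np.round(np.median(w,0),4),np.round(np.ptp(w,0),4) if len(w) else'')
    # subpixel centre by grey profile
    g=c['img'].astype(float); sat=hs[...,1].astype(float)
    for v in (172,176,180,184,188,192,196,200):
        w=np.clip(90-sat[v,322:342],0,None); print(v,round(float((w*np.arange(322,342)).sum()/max(w.sum(),1)),2),end=' ')
    print()
```

```text
s2 0.105 19 [-0.0821 -0.0319  0.1063] [0.0105 0.0135 0.0119]
s2 0.12 26 [-0.0838 -0.0328  0.1196] [0.0107 0.0128 0.0147]
s2 0.135 27 [-0.0825 -0.033   0.1361] [0.0122 0.0173 0.0139]
s2 0.15 30 [-0.0833 -0.0345  0.1494] [0.0128 0.0167 0.0147]
s2 0.165 25 [-0.0829 -0.034   0.164 ] [0.0111 0.0174 0.0142]
s2 0.18 24 [-0.0815 -0.0367  0.1792] [0.012  0.0123 0.0115]
172 329.91 176 331.28 180 331.3 184 331.91 188 330.57 192 330.43 196 330.22 200 330.06 
s3 0.105 21 [-0.0819 -0.0318  0.1061] [0.0108 0.0135 0.0123]
s3 0.12 23 [-0.0836 -0.0328  0.1209] [0.0085 0.0152 0.0121]
s3 0.135 29 [-0.0826 -0.0334  0.1366] [0.0133 0.0174 0.014 ]
s3 0.15 29 [-0.0837 -0.0343  0.15  ] [0.0103 0.0168 0.0144]
s3 0.165 11 [-0.0839 -0.0357  0.1627] [0.0058 0.0153 0.0071]
s3 0.18 0 [nan nan nan] 
172 334.73 176 332.39 180 331.55 184 331.84 188 330.64 192 330.48 196 330.23 200 329.97
  return _methods._mean(a, axis=axis, dtype=dtype,
  ret = um.true_divide(
```

Depth puts the stay at only about 1.64, standing just past upright, and the lid at 0.59. So the stay never reached its stop. I take the lid back up and finish the stay.

{"fn": "move_arm", "kwargs": {
  "plan": [
    [-1,0.0003,0.0028,0.0042,0,0,0],
    [-1,0.0006,0.0058,0.0081,0,0,0],
    [-1,0.0007,0.0061,0.0079,0,0,0],
    [-1,0.0009,0.0081,0.0095,0,0,0],
    [-1,0.0011,0.0103,0.0109,0,0,0],
    [-1,0.0014,0.0128,0.0119,0,0,0],
    [-1,0.0017,0.0156,0.0124,0,0,0],
    [-1,0.0018,0.0165,0.0111,0,0,0],
    [-1,0.0022,0.0196,0.0109,0,0,0],
    [-1,0.0023,0.0205,0.0091,0,0,0],
    [-1,0.0024,0.0212,0.0072,0,0,0],
    [-1,0.0024,0.0217,0.0053,0,0,0],
    [-1,0.0025,0.0221,0.0033,0,0,0],
    [-1,0.0025,0.0223,0.0013,0,0,0],
    [-1,0.0025,0.0223,-0.0008,0,0,0],
    [-1,0.0025,0.0222,-0.0025,0,0,0],
    [-1,0.0022,0.0194,-0.0035,0,0,0],
    [-1,0.001,0.0095,-0.002,0,0,0],
    [-1,0,0,0,0,0,0]
  ]
}}

```text
time_s: 21.8
tcp_pos: [0.5023, 0.2581, 0.3176]
eef_rot: [-179.9, 0.1, 173.6]
contact_force: [7.7, -3.7, -6.3]
gripper_width: 0.0094
gripper_force: 15.0
```

{"fn": "move_arm", "kwargs": {
  "plan": [
    [-0.4,0,0,0,0,0,0],
    [-0.4,0,0,0,0,0,0],
    [-0.4,0,0,0,0,0,0],
    [-0.4,0,0,0.02,0,0,0],
    [-0.4,0,0,0.035,0,0,0],
    [-0.4,0,0,0.035,0,0,0],
    [-1,-0.013,-0.029,0,0,0,0],
    [-1,-0.02,-0.045,0,0,0,0],
    [-1,-0.02,-0.045,0,0,0,0],
    [-1,-0.012,-0.028,0,0,0,0],
    [-1,0,0,-0.04,0,0,0],
    [-1,0,0,-0.05,0,0,0],
    [-1,0,0,-0.05,0,0,0],
    [-1,0,0,-0.04,0,0,0],
    [-1,0,0,0,0,0,0]
  ]
}}

```text
time_s: 23.68
tcp_pos: [0.4343, 0.1097, 0.2259]
eef_rot: [-179.8, -0.2, 173.6]
contact_force: [0.6, -1.3, 0.6]
gripper_width: 0.0001
gripper_force: 0.0
```

{"fn": "move_arm", "kwargs": {
  "plan": [
    [-1,0.001,0.001,-0.03,0,0,0],
    [-1,0,0,-0.03,0,0,0],
    [-1,0,0,-0.011,0,0,0],
    [-1,0,0,0,0,0,0],
    [-1,-0.0011,-0.01,0,0,0,0],
    [-1,-0.0011,-0.01,0,0,0,0],
    [-1,-0.0006,-0.005,0,0,0,0],
    [-1,-0.0006,-0.005,0,0,0,0],
    [-1,-0.0006,-0.005,0,0,0,0],
    [-1,0,0,0,0,0,0]
  ]
}}

```text
time_s: 24.92
tcp_pos: [0.4326, 0.0764, 0.157]
eef_rot: [-180.0, -0.0, 173.6]
contact_force: [0.4, -0.3, 0.1]
gripper_width: 0.0004
gripper_force: 0.0
```

{"fn": "move_arm", "kwargs": {
  "plan": [
    [-1,-0.0004,-0.004,0,0,0,0],
    [-1,-0.0004,-0.004,0,0,0,0],
    [-1,-0.0003,-0.003,0,0,0,0],
    [-1,0,0,0,0,0,0]
  ]
}}

```text
time_s: 25.42
tcp_pos: [0.4315, 0.0655, 0.157]
eef_rot: [-180.0, -0.0, 173.6]
contact_force: [-0.6, 0.5, -0.3]
gripper_width: 0.0006
gripper_force: 0.0
```

```bash
cat > stay.py <<'E'
from h import *
import sys
C=np.array([.511,.088]); th=np.radians(-6.4); ex=np.array([np.cos(th),np.sin(th)]); ey=np.array([-ex[1],ex[0]])
f=sys.argv[1]; c=snap('side',f); P=cloud(c); L=np.dstack([(P[...,:2]-C)@ex,(P[...,:2]-C)@ey,P[...,2]]); hs=cv2.cvtColor(c['img'],cv2.COLOR_RGB2HSV)
m=(hs[...,1]<60)&(abs(L[...,0]+.076)<.02)&(L[...,1]<.0)&(L[...,1]>-.09)&(L[...,2]>.1)&(L[...,2]<.185)
for z in np.arange(.105,.185,.015):
    w=L[m&(abs(L[...,2]-z)<.0075)]
    if len(w): print(round(z,3),len(w),np.round(np.median(w,0),4))
k=np.polyfit(L[m][:,2],L[m][:,1],1); print('angle',np.pi/2-np.arctan(k[0]))
cv2.imwrite('pics/'+f+'c.png',cv2.resize(c['img'][90:270,200:420],None,fx=3,fy=3)[:,:,::-1])
E
python3 stay.py s4
```

```text
0.105 21 [-0.0821 -0.0373  0.1064]
0.12 26 [-0.0828 -0.0412  0.1205]
0.135 32 [-0.0823 -0.0447  0.1351]
0.15 21 [-0.0843 -0.0483  0.1508]
0.165 70 [-0.0861 -0.0189  0.1649]
0.18 54 [-0.0866 -0.0176  0.1777]
angle 1.2868357457103572
```

View pics/s4c.png

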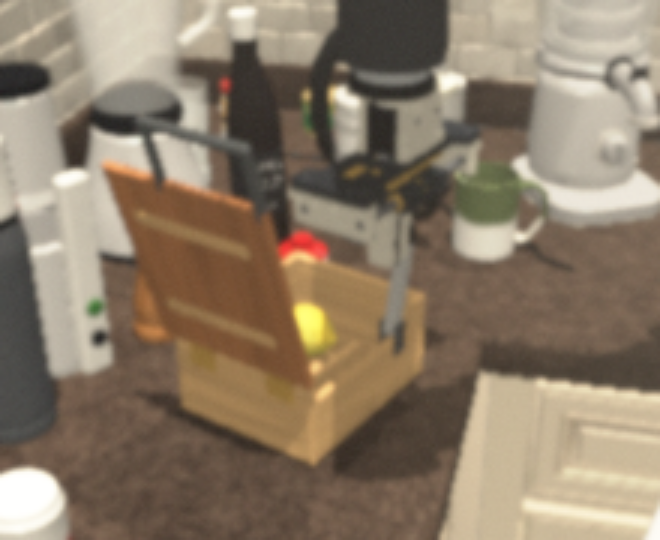

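The stay now leans at about 1.81 (slope 11 mm over 44 mm), clearly tilted in the view from (393,335) to (404,225). I back off and fetch the lid.

{"fn": "move_arm", "kwargs": {
  "plan": [
    [-1,0.0011,0.01,0,0,0,0],
    [-1,0.0022,0.02,0,0,0,0],
    [-1,0.0011,0.01,0,0,0,0],
    [-1,0,0,0.04,0,0,0],
    [-1,0,0,0.06,0,0,0],
    [-1,0,0,0.06,0,0,0],
    [-1,0,0,0.06,0,0,0],
    [-1,0,0,0.025,0,0,0],
    [-0.2,0.012,0.029,0,0,0,0],
    [-0.2,0.021,0.05,0,0,0,0],
    [-0.2,0.021,0.05,0,0,0,0],
    [-0.2,0.011,0.024,0,0,0,0],
    [-0.2,0,0,0,0,0,0],
    [-0.2,0,0,0,0,0,0]
  ]
}}

```text
time_s: 27.22
tcp_pos: [0.5006, 0.2593, 0.4009]
eef_rot: [-179.9, -0.1, 173.7]
contact_force: [0.0, -0.3, -0.6]
gripper_width: 0.0347
gripper_force: 0.0
```

```bash
python3 stay.py s5
```

```text
0.105 21 [-0.0824 -0.0373  0.1059]
0.12 27 [-0.0821 -0.0409  0.1221]
0.135 30 [-0.0822 -0.0447  0.1346]
0.15 32 [-0.0827 -0.0479  0.1506]
0.165 31 [-0.082  -0.0514  0.1657]
0.18 17 [-0.0796 -0.0553  0.178 ]
angle 1.8045538713724463
```

The stay is at 1.80, on its stop. Grip the handle again.

{"fn": "move_arm", "kwargs": {
  "plan": [
    [-0.2,0,0,-0.025,0,0,0],
    [-0.2,0,0,-0.025,0,0,0],
    [-0.2,0,0,-0.02,0,0,0],
    [-0.2,0,0,-0.012,0,0,0],
    [-0.2,0,0,0,0,0,0],
    [-1,0,0,0,0,0,0],
    [-1,0,0,0,0,0,0],
    [-1,0,0,0,0,0,0],
    [-1,0,0,0,0,0,0]
  ],
  "force": 15
}}

```text
time_s: 28.4
tcp_pos: [0.5011, 0.2588, 0.3204]
eef_rot: [180.0, 0.0, 173.6]
contact_force: [-0.6, 0.5, 2.0]
gripper_width: 0.0091
gripper_force: 15.0
```

{"fn": "move_arm", "kwargs": {
  "plan": [
    [-1,-0.0012,-0.0105,0.002,0,0,0],
    [-1,-0.0022,-0.0194,0.0035,0,0,0],
    [-1,-0.0025,-0.0222,0.0025,0,0,0],
    [-1,-0.0025,-0.0223,0.0008,0,0,0],
    [-1,-0.0025,-0.0223,-0.0013,0,0,0],
    [-1,-0.0025,-0.0221,-0.0033,0,0,0],
    [-1,-0.0024,-0.0217,-0.0053,0,0,0],
    [-1,-0.0024,-0.0212,-0.0072,0,0,0],
    [-1,-0.0023,-0.0205,-0.0091,0,0,0],
    [-1,-0.0022,-0.0196,-0.0109,0,0,0],
    [-1,-0.0018,-0.0165,-0.0111,0,0,0],
    [-1,-0.0017,-0.0156,-0.0124,0,0,0],
    [-1,-0.0014,-0.0128,-0.0119,0,0,0],
    [-1,-0.0011,-0.0103,-0.0109,0,0,0],
    [-1,-0.0009,-0.0081,-0.0095,0,0,0],
    [-1,-0.0007,-0.0061,-0.0079,0,0,0],
    [-1,0,0,0,0,0,0]
  ]
}}

```text
time_s: 30.52
tcp_pos: [0.4703, -0.0128, 0.2273]
eef_rot: [-180.0, -0.1, 173.6]
contact_force: [-4.1, 0.8, -1.0]
gripper_width: 0.0094
gripper_force: 15.0
```

{"fn": "move_arm", "kwargs": {
  "plan": [
    [-1,-0.0003,-0.0029,-0.004,0,0,0],
    [-1,-0.0003,-0.0029,-0.0041,0,0,0],
    [-1,-0.0003,-0.0028,-0.0042,0,0,0],
    [-1,-0.0002,-0.0014,-0.0021,0,0,0],
    [-1,0,0,0,0,0,0]
  ]
}}

```text
time_s: 31.15
tcp_pos: [0.4693, -0.0224, 0.2134]
eef_rot: [180.0, -0.0, 173.6]
contact_force: [-5.3, 1.0, -0.2]
gripper_width: 0.0094
gripper_force: 15.0
```

{"fn": "move_arm", "kwargs": {
  "plan": [
    [-1,-0.0002,-0.0014,-0.0021,0,0,0],
    [-1,-0.0002,-0.0013,-0.0021,0,0,0],
    [-1,0,0,0,0,0,0]
  ]
}}

```text
time_s: 31.52
tcp_pos: [0.469, -0.025, 0.2093]
eef_rot: [180.0, -0.0, 173.6]
contact_force: [-4.8, 1.7, 0.2]
gripper_width: 0.0092
gripper_force: 15.0
```

{"fn": "move_arm", "kwargs": {
  "plan": [
    [-1,-0.0001,-0.0007,-0.001,0,0,0],
    [-1,-0.0001,-0.0007,-0.001,0,0,0],
    [-1,0,0,0,0,0,0]
  ]
}}

```text
time_s: 31.9
tcp_pos: [0.4689, -0.0263, 0.2073]
eef_rot: [180.0, -0.0, 173.6]
contact_force: [-5.9, 1.9, -2.2]
gripper_width: 0.0092
gripper_force: 15.0
```

{"fn": "move_arm", "kwargs": {
  "plan": [
    [-1,-0.0001,-0.0007,-0.001,0,0,0],
    [-1,-0.0001,-0.0007,-0.001,0,0,0],
    [-1,0,0,0,0,0,0]
  ]
}}

```text
time_s: 32.28
tcp_pos: [0.4688, -0.0273, 0.2056]
eef_rot: [179.9, 0.0, 173.6]
contact_force: [-5.9, 3.4, 1.8]
gripper_width: 0.0094
gripper_force: 15.0
```

{"fn": "move_arm", "kwargs": {
  "plan": [
    [-1,-0.0001,-0.0006,-0.001,0,0,0],
    [-1,0,-0.0005,-0.0008,0,0,0],
    [-1,0,0,0,0,0,0]
  ]
}}

```text
time_s: 32.65
tcp_pos: [0.469, -0.0278, 0.2049]
eef_rot: [179.9, 0.1, 173.6]
contact_force: [-11.0, 8.7, 10.6]
gripper_width: 0.0092
gripper_force: 15.0
```

```bash
cat > lid.py <<'E'
from h import *
import sys
C=np.array([.511,.088]); th=np.radians(-6.4); ex=np.array([np.cos(th),np.sin(th)]); ey=np.array([-ex[1],ex[0]])
exec(open('stay.py').read().split('import sys\n')[1])
m=(hs[...,0]<16)&(hs[...,1]>100)&(abs(L[...,0])<.075)&(L[...,1]<.08)&(L[...,1]>-.06)&(L[...,2]>.1)&(L[...,2]<.25)
k=np.polyfit(L[m][:,1],L[m][:,2],1); print('lid',np.arctan(-k[0]))
E
python3 lid.py s6
```

```text
0.105 21 [-0.0836 -0.0383  0.1056]
0.12 29 [-0.0826 -0.0413  0.1211]
0.135 28 [-0.0824 -0.0453  0.1357]
0.15 30 [-0.0834 -0.0491  0.1501]
0.165 8 [-0.0842 -0.0519  0.1611]
angle 1.8202018554612627
lid 0.5176220754012156
```

The lid rests on the stay at 0.518. Ease off, release and lift clear.

{"fn": "move_arm", "kwargs": {
  "plan": [
    [-1,0,0.0005,0.001,0,0,0],
    [-1,0,0,0,0,0,0],
    [-0.8,0,0,0,0,0,0],
    [-0.5,0,0,0,0,0,0],
    [-0.3,0,0,0,0,0,0],
    [-0.3,0,0,0,0,0,0],
    [-0.3,0,0,0.015,0,0,0],
    [-0.3,0,0,0.025,0,0,0],
    [-0.3,0,0,0.04,0,0,0],
    [-0.3,0,0,0.05,0,0,0],
    [-0.3,0,0,0.04,0,0,0],
    [-0.3,0,0,0,0,0,0],
    [-0.3,0,0,0,0,0,0]
  ]
}}

```text
time_s: 34.33
tcp_pos: [0.4684, -0.0286, 0.3748]
eef_rot: [180.0, 0.0, 173.6]
contact_force: [-0.9, -0.4, -1.4]
gripper_width: 0.0309
gripper_force: 0.0
```

```bash
python3 lid.py s7; python3 -c "
from h import *
cv2.imwrite('pics/s7d.png',load('s7')['img'][:,:,::-1])"
```

```text
0.105 23 [-0.0815 -0.0386  0.1061]
0.12 26 [-0.0831 -0.0414  0.1193]
0.135 33 [-0.0828 -0.0444  0.134 ]
0.15 28 [-0.0835 -0.0479  0.1508]
0.165 10 [-0.0835 -0.0529  0.16  ]
angle 1.8252672251526283
lid 0.5221134627464882
```

View pics/s7d.png

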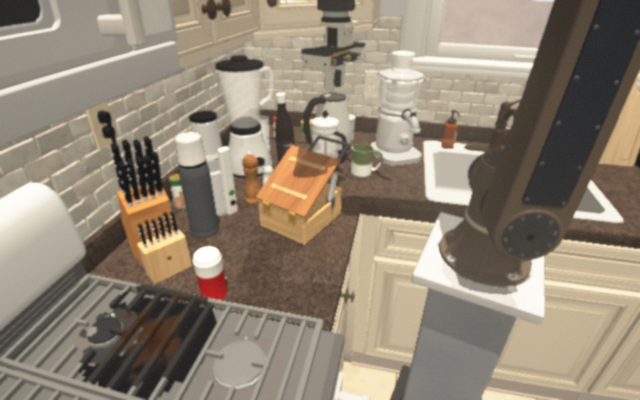

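The lid is propped on the stay at (310,180), with the lid at 0.522 and the stay at its stop. The mug at (362,160) and the can at (210,273) have not moved, and the gripper is clear.

```bash
python3 -c "
from h import *
print(workorder.close_job())"
```

```text
the job is handed in; nothing more can be done
None
```

The job is handed in: the lid rests on the raised stay at about 0.52 rad after a second try (on the first, the stay stopped short of its stop), with the mug and can where they were.

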